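# Line up the capacitors by size between the terminals

### The job

Stand the four blue capacitors on the four white marks of the strip, one on each mark and centred, in order of size: the largest beside the red terminal post, then falling to the smallest beside the black one. Keep them upright the whole time, set each down gently rather than dropping it, and let go of them all.

Things in the scene. Friction and masses are not known exactly. Their poses are not given: they have to be found in the camera images.
- cap_largest: the largest capacitor: a solid upright blue can with a white stripe down one side, a grey top disc and two small brass screws on top; 45 mm diameter, 80 mm tall (the screws stand 1.6 mm higher and cannot be gripped), about 170 g. Stands upright on the bench (bench top is height 0) at the start, at any yaw. Origin: centre of its underside; z up along its axis.
- cap_large: the second largest capacitor: a solid upright blue can with a white stripe down one side, a grey top disc and two small brass screws on top; 40 mm diameter, 65 mm tall (the screws stand 1.6 mm higher and cannot be gripped), about 110 g. Stands upright on the bench (bench top is height 0) at the start, at any yaw. Origin: centre of its underside; z up along its axis.
- cap_small: the second smallest capacitor: a solid upright blue can with a white stripe down one side, a grey top disc and two small brass screws on top; 35 mm diameter, 50 mm tall (the screws stand 1.6 mm higher and cannot be gripped), about 70 g. Stands upright on the bench (bench top is height 0) at the start, at any yaw. Origin: centre of its underside; z up along its axis.
- cap_smallest: the smallest capacitor: a solid upright blue can with a white stripe down one side, a grey top disc and two small brass screws on top; 30 mm diameter, 35 mm tall (the screws stand 1.6 mm higher and cannot be gripped), about 40 g. Stands upright on the bench (bench top is height 0) at the start, at any yaw. Origin: centre of its underside; z up along its axis.
- mark_a: round white mark with a black rim, 60 mm diameter, one of four alike in a straight row on a flat tan strip (76 mm wide, 430 mm long); place 1 of 4 counted from the strip's left end as the robot sees it (+y end). Marks are 78 mm apart centre to centre. Origin: centre of its flat top face, 7 mm above the bench; x points across the strip, y along it towards the left end. Fixed.
- mark_b: round white mark with a black rim, 60 mm diameter, one of four alike in a straight row on a flat tan strip (76 mm wide, 430 mm long); place 2 of 4 counted from the strip's left end as the robot sees it (+y end). Marks are 78 mm apart centre to centre. Origin: centre of its flat top face, 7 mm above the bench; x points across the strip, y along it towards the left end. Fixed.
- mark_c: round white mark with a black rim, 60 mm diameter, one of four alike in a straight row on a flat tan strip (76 mm wide, 430 mm long); place 3 of 4 counted from the strip's left end as the robot sees it (+y end). Marks are 78 mm apart centre to centre. Origin: centre of its flat top face, 7 mm above the bench; x points across the strip, y along it towards the left end. Fixed.
- mark_d: round white mark with a black rim, 60 mm diameter, one of four alike in a straight row on a flat tan strip (76 mm wide, 430 mm long); place 4 of 4 counted from the strip's left end as the robot sees it (+y end). Marks are 78 mm apart centre to centre. Origin: centre of its flat top face, 7 mm above the bench; x points across the strip, y along it towards the left end. Fixed.
- red_post: red binding post with a brass tip at one end of the strip, 34 mm diameter at its foot, 40 mm tall, on the strip's line of marks, 63 mm beyond the nearest mark's centre. Which end is red and which is black changes from start to start. Origin: centre of its underside, on the strip's top (5 mm above the bench). Fixed.
- black_post: black binding post with a brass tip at one end of the strip, 34 mm diameter at its foot, 40 mm tall, on the strip's line of marks, 63 mm beyond the nearest mark's centre. Which end is red and which is black changes from start to start. Origin: centre of its underside, on the strip's top (5 mm above the bench). Fixed.

How it is judged:
At the end, for the whole second after the job is handed in: Counting from the red post, the largest, second largest, second smallest and smallest capacitors stand on the first, second, third and fourth marks, each axis within 12 mm of its mark's centre, its underside within 4 mm of the mark's face, upright within 0.08 rad, at rest (((horizontal distance between red_post and mark_a below 0.1 m and horizontal distance between cap_largest and mark_a below 0.012 m and z of cap_largest in the frame of mark_a between -0.004 and 0.004 m and horizontal distance between cap_large and mark_b below 0.012 m and z of cap_large in the frame of mark_b between -0.004 and 0.004 m and horizontal distance between cap_small and mark_c below 0.012 m and z of cap_small in the frame of mark_c between -0.004 and 0.004 m and horizontal distance between cap_smallest and mark_d below 0.012 m and z of cap_smallest in the frame of mark_d between -0.004 and 0.004 m) or (horizontal distance between red_post and mark_d below 0.1 m and horizontal distance between cap_largest and mark_d below 0.012 m and z of cap_largest in the frame of mark_d between -0.004 and 0.004 m and horizontal distance between cap_large and mark_c below 0.012 m and z of cap_large in the frame of mark_c between -0.004 and 0.004 m and horizontal distance between cap_small and mark_b below 0.012 m and z of cap_small in the frame of mark_b between -0.004 and 0.004 m and horizontal distance between cap_smallest and mark_a below 0.012 m and z of cap_smallest in the frame of mark_a between -0.004 and 0.004 m)) and angle between each of cap_largest, cap_large, cap_small, cap_smallest's own z axis and vertical below 0.08 rad and linear speed of each of cap_largest, cap_large, cap_small, cap_smallest below 0.02 m/s and angular speed of each of cap_largest, cap_large, cap_small, cap_smallest below 0.2 rad/s); the robot touches nothing.
It fails at once if a capacitor is tipped by more than 0.6 rad (angle between any of cap_largest, cap_large, cap_small, cap_smallest's own z axis and vertical above 0.6 rad).
It fails at once if a capacitor is dropped: it falls freely, untouched by the fingers, faster than 0.7 m/s (a fall of about 25 mm) ((linear speed of cap_largest above 0.7 m/s and contact force between the fingers and cap_largest below 0.1 N) or (linear speed of cap_large above 0.7 m/s and contact force between the fingers and cap_large below 0.1 N) or (linear speed of cap_small above 0.7 m/s and contact force between the fingers and cap_small below 0.1 N) or (linear speed of cap_smallest above 0.7 m/s and contact force between the fingers and cap_smallest below 0.1 N)).
It also fails if it takes over 96 s, if anything falls off the work surface, if the arm or the gripper's body presses on something with over 40 N, if the wrist force passes 120 N, or if a joint passes its speed limit or range.

### The arm

A 6-joint arm with a two-finger parallel gripper is mounted at the origin on the work surface. World frame = base frame: x ahead of the robot, y to its left, z up, the work surface at z = 0. Lengths are in m, angles in rad, forces in N, time in s.
With the tool pointing down it reaches from about 0.325 to 0.9 m from the base axis. Payload 6.1 kg.
Tool frame: the origin (TCP) lies midway between the tips of the shut fingers; the grasp point (between the pads) lies 19 mm behind it (manip.hold_point_z is the distance from the TCP to the grasp point, in m); z points along the fingers, y is the line along which they close (so a half turn about z gives the same grasp; the last joint's range is limited). The gripper opens to 87 mm and grips with 3 to 60 N. Pads are 19 mm wide; open, the fingers measure 117 mm over their backs; the gripper's body (75 mm by 190 mm) begins 51 mm behind the grasp point.
Start: joints at [1.014, 0.22, 1.526, -0, 1.395, -0.126], TCP at [0.261, 0.568, 0.223] pointing down, gripper open.
Joint ranges: [-2.98, 2.98], [-0.91, 2.08], [0.09, 2.57], [-1.24, 4.39], [0.2, 2.65], [-2.68, 2.68]. Speed limits (rad/s): [2.57, 2.57, 3.01, 3.14, 3.14, 3.14].

### API

Orientations are given as a unit quaternion [w, x, y, z].
In Python, from plant import manip, get_image, camera_params gives the robot as it stands. The module is installed in compiled form; this text tells all that it offers.
- The arm moves only by the tool drive_tool, never from a script. Its argument "rows" is text: rows parted by semicolons, each of 7 numbers parted by spaces: the shift along the world's x, y, z in m, then the turn, a rotation vector about the world's x, y, z in degrees, then the finger opening in m, from 0 to 0.087. In form: dx dy dz wx wy wz gripper; .... A call has 1 to 5 rows; each row is the pose to reach, as a shift and turn from the pose commanded when the call began; what a row does not reach only later rows make up. A row lasts 1/10 s, in which the tool goes at most 50 mm and 8.59 degrees, less where a joint would pass 70% of its speed; a pose out of reach is approached as far as the arm can. A call with a gripper value outside its range is refused whole. The fingers move at their own pace and stop on an object; "force" is the grip in N (left out, the last holds). Time passes only in rows, so rows that repeat a pose let the fingers close. It gives the time, the measured TCP pose, the force, the opening and the grip force at its end, in the units of the state.
- manip.sense(): the state, without advancing time (a new reading comes with each control period).
- get_image(name): name is "side" or "top" or "wrist"; returns the picture (384x512x3 uint8, red, green, blue); there is no depth.
- camera_params(name): a dict with "fx", "fy", "cx", "cy" (pixels), "rvec" (rotation vector, rad) and "tvec" (3), from world to camera coordinates, as OpenCV has them. Camera axes: x right, y down, z forward; pixel columns grow to the right and rows downward; lengths in m; the calibration is good to about 2 mm. A picture is of the moment at which its call begins: read the wrist's pose just before it. camera_params takes no time and is no camera call; for the wrist camera it gives the pose at the moment of the call.
- manip.close_job(): hands the job in; it is judged then, once.
The state is a dict: "time": time; "joint_pos": joint angles; "qvel": joint speeds; "joint_torque": joint torques, N m; "position": TCP position; "tool_rot": TCP orientation; "contact_force": force on the tool from outside, world axes, zero at the start; "ft_torque": the same for the moment, N m; "gripper_width": opening from 0.0 (shut) to 1.0 (fully open); "grip_force": force on a finger pad.
Only numpy, scipy, OpenCV 4.12 (cv2) and the standard library are available. Lean on these libraries where they do the work, as an engineer would, in place of code of your own. Each camera call takes 0.05 s, during which the arm holds its last target. There are 200 camera calls.

## Working session

There is one attempt and no reset: what is moved stays moved. The work goes in short steps, Python scripts to look and compute and a tool call to move; the robot and the scene stay as the last step left them, time stands still between calls to the robot, and variables do not carry over. Pictures are saved under pics/ and viewed, at most 14 in all, crops included, and the job is handed in when it is done.

Besides the shell and the picture viewer there is one more tool, called after "Emit:" in YAML: its name, and indented under it one key for each argument. drive_tool: Moves the arm, as the interface text tells. Its arguments: {"type":"object","properties":{"rows":{"type":"string"},"force":{"type":"number"}},"required":["rows"]}

```bash
mkdir -p pics
python3 - <<'E'
from plant import manip,get_image,camera_params
import cv2
for n in("top","side"):
    cv2.imwrite(f"pics/{n}0.png",get_image(n)[...,::-1]); print(n,camera_params(n))
print(manip.sense(),manip.hold_point_z)
E
```

```text
top {'fx': 427.23766210957695, 'fy': 427.23766210957695, 'cx': 252.90936017204564, 'cy': 190.64412899389197, 'rvec': array([ 2.25709875, -1.95140122,  0.20645563]), 'tvec': array([-0.06759232,  0.57637573,  0.81109194])}
side {'fx': 369.89426318303964, 'fy': 369.89426318303964, 'cx': 255.38381308368062, 'cy': 190.8263979239607, 'rvec': array([ 2.21661809, -0.94510032,  0.36483494]), 'tvec': array([-0.40490633,  0.32936561,  0.54032173])}
{'time': 0.1, 'joint_pos': array([ 1.01389061e+00,  2.21180408e-01,  1.52753490e+00, -3.43695095e-05,
        1.39471385e+00, -1.26091238e-01]), 'qvel': array([ 3.46813628e-04, -8.24344691e-05, -4.87952181e-03, -8.63931628e-04,
        5.71958469e-04, -2.49368926e-04]), 'joint_torque': array([ 6.37844059e-04, -4.95941913e+01, -3.88522124e+01,  7.01133418e-02,
        5.14823163e-02, -4.77588333e-05]), 'position': array([0.26070357, 0.56738524, 0.22150591]), 'tool_rot': array([-2.91583457e-04,  2.13742227e-01,  9.76889665e-01, -8.70894059e-04]), 'contact_force': array([-0.06328041,  0.45133032,  0.48882332]), 'ft_torque': array([-0.00876962, -0.00739053, -0.01395088]), 'grip_force': 0.0, 'gripper_width': 1.0056215023096153} 0.0187
```

View pics/top0.png

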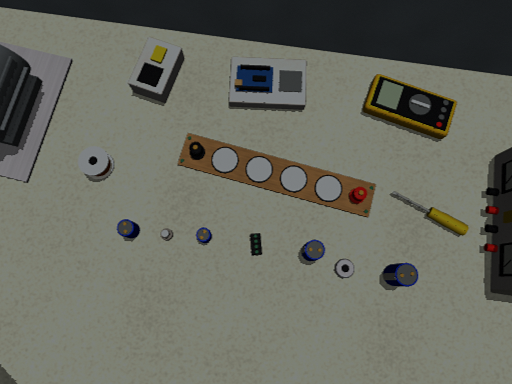

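View pics/side0.png

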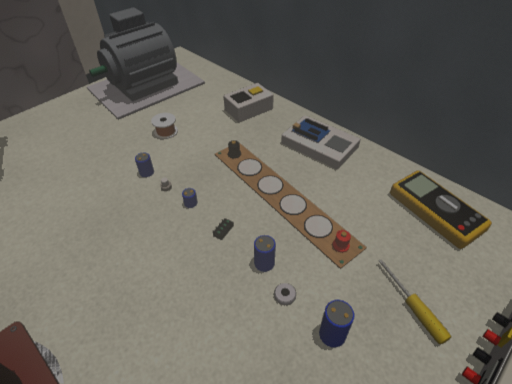

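The top view shows the black post at (196,150), the red post at (360,194) and the marks between them at (225,160), (259,169), (293,179) and (328,188). The capacitors are at (128,229) small, (204,236) smallest, (313,251) large and (403,275) largest. The side view shows the same layout, with the largest at (336,323).

```bash
cat > h.py <<'E'
from plant import manip,get_image,camera_params
import cv2,numpy as np
def ray(p,uv,z):
    R=cv2.Rodrigues(np.array(p["rvec"]))[0]; t=np.array(p["tvec"])
    d=R.T@np.array([(uv[0]-p["cx"])/p["fx"],(uv[1]-p["cy"])/p["fy"],1]); c=-R.T@t
    return (c+d*(z-c[2])/d[2])[:2]
def proj(p,X):
    K=np.array([[p["fx"],0,p["cx"]],[0,p["fy"],p["cy"]],[0,0,1]])
    return cv2.projectPoints(np.float64(X).reshape(-1,3),p["rvec"],p["tvec"],K,None)[0].reshape(-1,2)
def blobs(m,amin,amax):
    n,l,s,c=cv2.connectedComponentsWithStats(m.astype(np.uint8))
    return [(c[i],s[i],l==i) for i in range(1,n) if amin<s[i][4]<amax]
E
python3 - <<'E'
from h import *
for n in("top","side"):
    im=get_image(n); p=camera_params(n); hsv=cv2.cvtColor(im,cv2.COLOR_RGB2HSV)
    m=cv2.inRange(hsv,(105,90,30),(130,255,255)); m=cv2.morphologyEx(m,cv2.MORPH_CLOSE,np.ones((7,7)))
    for c,s,_ in blobs(m,60,3000): print(n,"blue",c.round(1),s,[ray(p,c,h/2).round(4) for h in(.08,.065,.05,.035)])
    w=cv2.inRange(hsv,(0,0,130),(180,70,255)); 
    for c,s,_ in blobs(w,100,1500): print(n,"white",c.round(1),s,ray(p,c,.007).round(4))
    r=cv2.inRange(hsv,(170,150,60),(180,255,255))|cv2.inRange(hsv,(0,150,60),(5,255,255))
    for c,s,_ in blobs(r,60,1000): print(n,"red",c.round(1),s,ray(p,c,.025).round(4))
E
```

```text
top blue [255.1  79.6] [236  66  37  26 754] [array([0.8318, 0.048 ]), array([0.8355, 0.0485]), array([0.8392, 0.0489]), array([0.8428, 0.0494])]
top blue [128.4 228.8] [117 219  23  19 162] [array([0.4684, 0.2571]), array([0.469 , 0.2593]), array([0.4695, 0.2616]), array([0.4701, 0.2638])]
top blue [203.2 235.2] [196 227  15  16 100] [array([0.4776, 0.1037]), array([0.4783, 0.1046]), array([0.4789, 0.1056]), array([0.4795, 0.1065])]
top blue [311.8 250.9] [303 240  22  21 152] [array([ 0.4779, -0.119 ]), array([ 0.4786, -0.12  ]), array([ 0.4792, -0.121 ]), array([ 0.4798, -0.122 ])]
top blue [403.  275.1] [389 263  29  24 182] [array([ 0.4565, -0.3059]), array([ 0.4569, -0.3085]), array([ 0.4574, -0.3111]), array([ 0.4578, -0.3137])]
top white [162.6  66.7] [130  43  50  50 397] [0.8486 0.2649]
top white [268.1  90.2] [ 230   61   75   43 1027] [0.8266 0.017 ]
top white [ 92.7 160.2] [ 79 146  30  29 566] [0.6074 0.3747]
top white [224.6 159.3] [213 148  24  23 418] [0.6513 0.0892]
top white [258.9 168.8] [248 158  23  23 424] [0.641  0.0118]
top white [293.3 178.3] [282 167  24  2
[... 417 characters left out ...]
.1121]), array([ 0.4968, -0.1086])]
side blue [335.1 331.3] [321 301  33  46 558] [array([ 0.4457, -0.307 ]), array([ 0.449 , -0.3059]), array([ 0.4524, -0.3048]), array([ 0.4557, -0.3037])]
side white [249.2 166.5] [239 160  22  14 244] [0.6495 0.0859]
side white [270.  184.2] [259 177  23  16 280] [0.6395 0.0086]
side white [292.6 203.9] [281 196  24  17 328] [ 0.6289 -0.0683]
side white [318.  225.6] [306 216  25  20 392] [ 0.6188 -0.1456]
side white [507.5 375.1] [500 360  12  24 153] [ 0.5863 -0.5315]
side red [342.8 235.9] [336 230  15  11  90] [ 0.6193 -0.2038]
side red [491.8 336.8] [484 330  17  15 135] [ 0.6168 -0.4891]
side red [471.4 375.4] [463 367  18  17 167] [ 0.5373 -0.4892]
```

Red is beside mark d, at the -y end. So the largest goes to d, large to c, small to b and smallest to a. I'll close the fingers across the strip, with tool y at -7.5°. The small capacitor goes first.

Emit:
drive_tool:
  rows: "0.13 -0.19 0 0 0 -42 0.087;0.13 -0.19 0 0 0 -42 0.087;0.13 -0.19 0 0 0 -42 0.087;0.13 -0.19 0 0 0 -42 0.087;0.13 -0.19 0 0 0 -42 0.087"
  force: 20

```text
time: 0.7
position: [0.3924, 0.3751, 0.2224]
tool_rot: [0.0, 0.553, 0.833, -0.0]
contact_force: [-0.1, 0.9, -0.0]
gripper_width: 0.997
grip_force: 0.0
```

Emit:
drive_tool:
  rows: "0.078 -0.116 -0.02 0 0 -30.8 0.087;0.078 -0.116 -0.02 0 0 -30.8 0.087;0.078 -0.116 -0.02 0 0 -30.8 0.087;0.078 -0.116 -0.02 0 0 -30.8 0.087;0.078 -0.116 -0.02 0 0 -30.8 0.087"

```text
time: 1.2
position: [0.4694, 0.2606, 0.2021]
tool_rot: [-0.0, 0.753, 0.658, -0.0]
contact_force: [0.2, 1.1, 0.1]
gripper_width: 1.002
grip_force: 0.0
```

Run:
```python
from h import *
p=camera_params("wrist"); im=get_image("wrist"); cv2.imwrite("pics/w1.png",im[...,::-1])
s=manip.sense(); print(s["time"],s["position"],s["tool_rot"],p, proj(p,[[.4695,.2616,.05],[.4695,.2616,0]]))
```

```text
1.25 [0.46902618 0.26147844 0.20230726] [-2.36055522e-04  7.51461743e-01  6.59776591e-01 -2.09336343e-04] {'fx': 327.3713584520931, 'fy': 327.3713584520931, 'cx': 252.6316730635942, 'cy': 189.4724112266206, 'rvec': array([-2.87345829,  0.19376351,  0.02723594]), 'tvec': array([-0.43013788,  0.28366461,  0.45277436])} [[252.51277946 174.59377364]
 [252.57970946 165.0383566 ]]
```

View pics/w1.png

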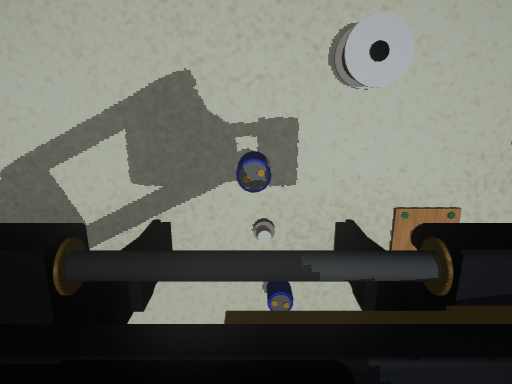

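The wrist view shows the capacitor top at about (253,174), where I predicted (252.5,174.6). The estimate is good, so I'm going down to grasp.

Emit:
drive_tool:
  rows: "0 0 -0.05 0 0 0 0.087;0 0 -0.1 0 0 0 0.087;0 0 -0.15 0 0 0 0.087;0 0 -0.18 0 0 0 0.087;0 0 -0.191 0 0 0 0.087"

```text
time: 1.75
position: [0.4654, 0.2618, 0.0078]
tool_rot: [-0.001, 0.75, 0.661, -0.003]
contact_force: [-0.9, -0.2, 0.5]
gripper_width: 1.0
grip_force: 0.0
```

Emit:
drive_tool:
  rows: "0 0 0 0 0 0 0.02;0 0 0 0 0 0 0.02;0 0 0 0 0 0 0.02;0 0 0 0 0 0 0.02;0 0 0 0 0 0 0.02"
  force: 20

```text
time: 2.25
position: [0.47, 0.2623, 0.0129]
tool_rot: [0.0, 0.752, 0.66, 0.001]
contact_force: [0.5, -0.2, -0.5]
gripper_width: 0.628
grip_force: 0.0
```

Emit:
drive_tool:
  rows: "0 0 0 0 0 0 0.02;0 0 0.01 0 0 0 0.02;0 0 0.03 0 0 0 0.02;0 0 0.06 0 0 0 0.02;0 0 0.09 0 0 0 0.02"

```text
time: 2.75
position: [0.4684, 0.2616, 0.1026]
tool_rot: [-0.0, 0.752, 0.659, -0.001]
contact_force: [0.4, -0.7, -0.3]
gripper_width: 0.394
grip_force: 20.0
```

The fingers close more slowly than I assumed, so the grip came partway through the lift. I'll check how high it sits.

Run:
```python
from h import *
im=get_image("side"); p=camera_params("side"); q=manip.sense()["position"]; print(q,manip.sense()["contact_force"])
u=proj(p,[q,[q[0],q[1],q[2]+.0187]]); print(u)
x,y=u[0].astype(int); cr=im[y-60:y+60,x-75:x+75]
cv2.imwrite("pics/s1.png",cv2.resize(cr,None,fx=5,fy=5,interpolation=cv2.INTER_CUBIC)[...,::-1])
```

```text
[0.47198766 0.26313512 0.10859802] [2.91251869 2.36600475 2.93350983]
[[135.24960894 134.98614835]
 [133.14510585 128.13609481]]
```

View pics/s1.png

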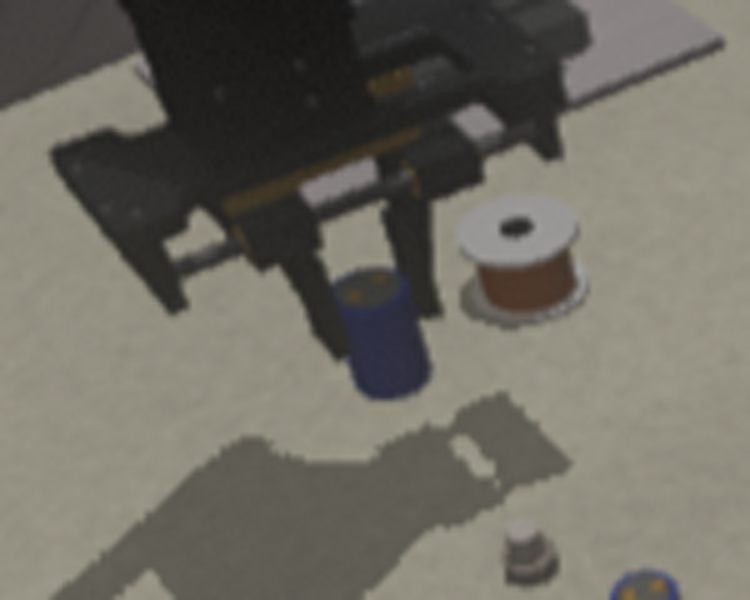

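The side crop shows the capacitor upright, with its top disc at (372,287) between the projected TCP (376,305) and grasp point (366,271). It's held only about 10 mm below its top, so the underside is about 40 mm below the TCP. I'll carry it over and lower it onto mark b, feeling for contact.

Emit:
drive_tool:
  rows: "0.025 -0.036 0.01 0 0 0 0.02;0.05 -0.072 0.02 0 0 0 0.02;0.075 -0.108 0.02 0 0 0 0.02;0.1 -0.144 0.02 0 0 0 0.02;0.12 -0.18 0.02 0 0 0 0.02"
  force: 30

```text
time: 3.3
position: [0.5903, 0.0802, 0.1224]
tool_rot: [0.0, 0.752, 0.659, 0.001]
contact_force: [0.6, 0.2, -0.7]
gripper_width: 0.392
grip_force: 30.0
```

Emit:
drive_tool:
  rows: "0.025 -0.036 0 0 0 0 0.02;0.042 -0.062 0 0 0 0 0.02;0.051 -0.072 0 0 0 0 0.02;0.051 -0.072 -0.02 0 0 0 0.02;0.051 -0.072 -0.04 0 0 0 0.02"

```text
time: 3.8
position: [0.6408, 0.0098, 0.0821]
tool_rot: [0.0, 0.752, 0.659, 0.001]
contact_force: [0.1, 0.9, -1.1]
gripper_width: 0.394
grip_force: 30.0
```

Run:
```python
from h import *
for n in("wrist","side"):
    p=camera_params(n);im=get_image(n); q=manip.sense()["position"]
    print(n,q,manip.sense()["contact_force"],proj(p,[[.64,.01,.007],[.64,.01,.05],[.64,.01,.1]]))
    if n=="wrist": a=im
    else: b=im
cv2.imwrite("pics/w2.png",a[...,::-1])
cv2.imwrite("pics/s2.png",cv2.resize(b[120:240,200:350],None,fx=5,fy=5,interpolation=cv2.INTER_CUBIC)[...,::-1])
```

```text
wrist [0.63755066 0.01047048 0.0773327 ] [-2.4616323  -0.1201005  -3.07439626] [[251.12933948 197.9248685 ]
 [250.91841239 217.40047549]
 [250.53237559 253.04454999]]
side [0.63708655 0.01076359 0.07823812] [-0.56979452  1.13544458 -1.65426933] [[269.66320119 183.84592609]
 [269.98488354 170.2277754 ]
 [270.39085986 153.04111083]]
```

View pics/w2.png

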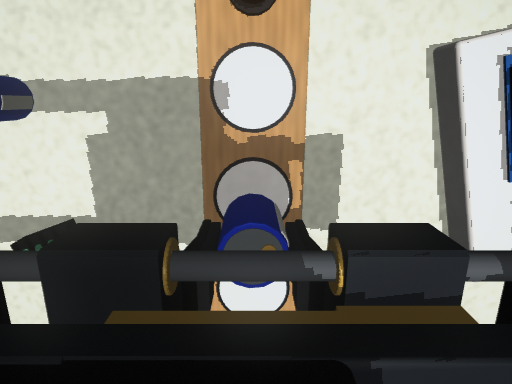

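View pics/s2.png

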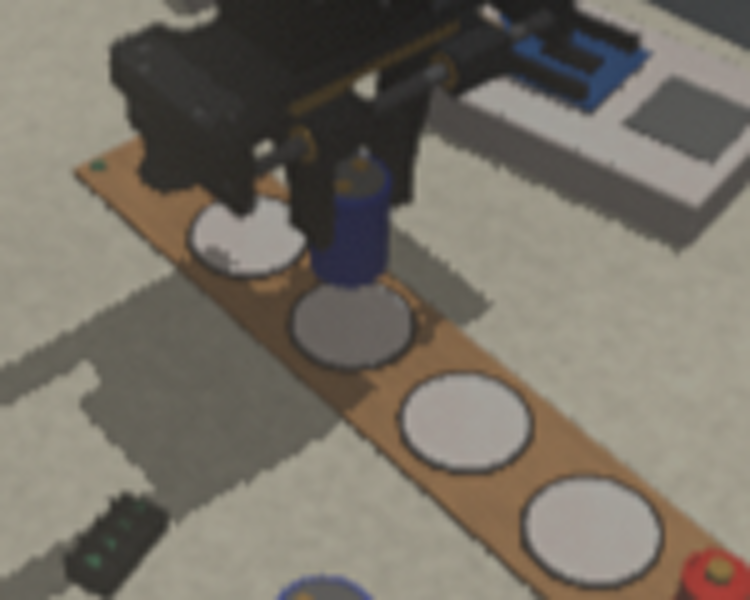

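The side crop shows the capacitor upright above mark b, with its underside about 32 mm above the mark. The wrist view shows it centred on the strip axis, at column ~252 against a predicted 251. Lowering now.

Emit:
drive_tool:
  rows: "0 0 -0.014 0 0 0 0.02;0 0 -0.022 0 0 0 0.02;0 0 -0.025 0 0 0 0.02;0 0 -0.027 0 0 0 0.02;0 0 -0.028 0 0 0 0.02"

```text
time: 4.4
position: [0.6402, 0.01, 0.0538]
tool_rot: [0.0, 0.752, 0.66, 0.0]
contact_force: [0.4, 0.8, -0.6]
gripper_width: 0.396
grip_force: 30.0
```

Emit:
drive_tool:
  rows: "0 0 -0.001 0 0 0 0.02;0 0 -0.002 0 0 0 0.02;0 0 -0.002 0 0 0 0.02"

```text
time: 4.7
position: [0.6401, 0.0099, 0.0516]
tool_rot: [0.0, 0.752, 0.659, 0.0]
contact_force: [1.2, -0.1, -0.7]
gripper_width: 0.392
grip_force: 30.0
```

Emit:
drive_tool:
  rows: "0 0 -0.001 0 0 0 0.02;0 0 -0.002 0 0 0 0.02;0 0 -0.002 0 0 0 0.02"

```text
time: 5.0
position: [0.6399, 0.0099, 0.0493]
tool_rot: [-0.0, 0.752, 0.659, -0.0]
contact_force: [0.0, -0.0, -0.7]
gripper_width: 0.394
grip_force: 30.0
```

Emit:
drive_tool:
  rows: "0 0 -0.001 0 0 0 0.02;0 0 -0.002 0 0 0 0.02;0 0 -0.002 0 0 0 0.02"

```text
time: 5.3
position: [0.6398, 0.0099, 0.0473]
tool_rot: [-0.0, 0.752, 0.659, -0.0]
contact_force: [-0.7, 0.5, -0.7]
gripper_width: 0.39
grip_force: 30.0
```

Emit:
drive_tool:
  rows: "0 0 -0.001 0 0 0 0.02;0 0 -0.002 0 0 0 0.02;0 0 -0.002 0 0 0 0.02"

```text
time: 5.6
position: [0.6398, 0.0099, 0.0453]
tool_rot: [-0.0, 0.752, 0.659, -0.0]
contact_force: [0.4, 0.9, -1.2]
gripper_width: 0.392
grip_force: 30.0
```

Emit:
drive_tool:
  rows: "0 0 -0.001 0 0 0 0.02;0 0 -0.002 0 0 0 0.02;0 0 -0.002 0 0 0 0.02"

```text
time: 5.9
position: [0.6399, 0.0099, 0.0433]
tool_rot: [-0.0, 0.752, 0.659, -0.0]
contact_force: [0.3, -0.5, -0.5]
gripper_width: 0.396
grip_force: 30.0
```

Run:
```python
from h import *
im=get_image("side"); p=camera_params("side"); print(proj(p,[[.64,.01,.007]]))
hsv=cv2.cvtColor(im,cv2.COLOR_RGB2HSV); m=cv2.inRange(hsv,(105,90,20),(130,255,255)); m=cv2.morphologyEx(m,cv2.MORPH_CLOSE,np.ones((7,7)))
for c,s,_ in blobs(m,60,3000): print(c,s)
cv2.imwrite("pics/s3.png",cv2.resize(im[120:240,200:350],None,fx=5,fy=5,interpolation=cv2.INTER_CUBIC)[...,::-1])
```

```text
[[269.66320119 183.84592609]]
[320.0877193  133.79824561] [315 127  14  15 114]
[264.73913043 247.76811594] [254 239  21  15  69]
[335.29326047 331.24954463] [321 301  33  46 549]
```

View pics/s3.png

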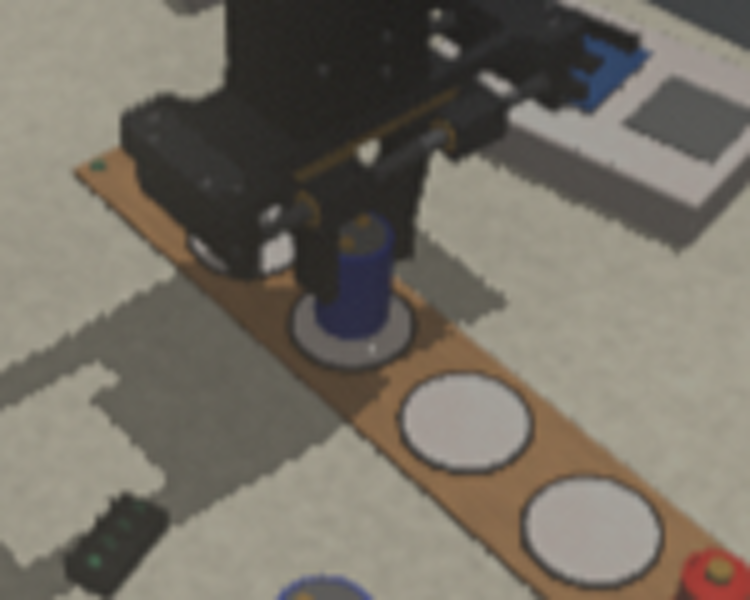

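The crop shows the capacitor's lower front edge at row 338, while a seated one would be at about row 350. That leaves about 4–6 mm, so I'll keep lowering.

Emit:
drive_tool:
  rows: "0 0 -0.001 0 0 0 0.02;0 0 -0.002 0 0 0 0.02;0 0 -0.002 0 0 0 0.02"

```text
time: 6.25
position: [0.6399, 0.0099, 0.0413]
tool_rot: [-0.0, 0.752, 0.659, -0.0]
contact_force: [0.3, -0.5, -0.5]
gripper_width: 0.396
grip_force: 30.0
```

Emit:
drive_tool:
  rows: "0 0 -0.001 0 0 0 0.02;0 0 -0.001 0 0 0 0.02;0 0 -0.001 0 0 0 0.02"

```text
time: 6.55
position: [0.64, 0.0099, 0.0405]
tool_rot: [-0.0, 0.752, 0.659, -0.0]
contact_force: [-0.7, -0.4, -1.6]
gripper_width: 0.39
grip_force: 30.0
```

Emit:
drive_tool:
  rows: "0 0 -0.001 0 0 0 0.02;0 0 -0.001 0 0 0 0.02;0 0 -0.001 0 0 0 0.02"

```text
time: 6.85
position: [0.64, 0.0099, 0.0395]
tool_rot: [-0.0, 0.752, 0.659, -0.0]
contact_force: [-0.7, 0.1, -0.6]
gripper_width: 0.391
grip_force: 30.0
```

Emit:
drive_tool:
  rows: "0 0 -0.001 0 0 0 0.02;0 0 -0.001 0 0 0 0.02;0 0 -0.001 0 0 0 0.02"

```text
time: 7.15
position: [0.6399, 0.0099, 0.0384]
tool_rot: [-0.0, 0.752, 0.659, -0.0]
contact_force: [0.4, 0.3, -0.9]
gripper_width: 0.391
grip_force: 30.0
```

Emit:
drive_tool:
  rows: "0 0 -0.001 0 0 0 0.02;0 0 -0.001 0 0 0 0.02;0 0 -0.001 0 0 0 0.02"

```text
time: 7.45
position: [0.6399, 0.0099, 0.0375]
tool_rot: [-0.0, 0.752, 0.659, -0.0]
contact_force: [0.0, 0.2, -0.7]
gripper_width: 0.393
grip_force: 30.0
```

Emit:
drive_tool:
  rows: "0 0 -0.001 0 0 0 0.02;0 0 -0.001 0 0 0 0.02;0 0 -0.001 0 0 0 0.02"

```text
time: 7.75
position: [0.64, 0.0099, 0.0365]
tool_rot: [-0.0, 0.752, 0.659, -0.0]
contact_force: [0.2, -0.2, -1.7]
gripper_width: 0.391
grip_force: 30.0
```

Run:
```python
from h import *
im=get_image("side"); p=camera_params("side")
print(proj(p,[[.64,.01,.007],[.64-.0175*.8,.01-.0175*.6,.007],[.64,.01,.057]]))
print(im[168:194,270].tolist())
```

```text
[[269.66320119 183.84592609]
 [268.90272279 189.26232107]
 [270.03956231 167.91299591]]
[[61, 59, 56], [65, 61, 55], [76, 66, 49], [75, 66, 49], [65, 60, 55], [51, 52, 69], [44, 45, 74], [43, 44, 70], [43, 44, 67], [44, 44, 68], [42, 44, 67], [44, 44, 68], [46, 46, 69], [45, 45, 69], [44, 44, 67], [45, 46, 68], [45, 47, 68], [44, 45, 67], [45, 44, 67], [45, 44, 67], [44, 44, 68], [50, 50, 69], [89, 84, 85], [102, 97, 93], [98, 94, 90], [71, 67, 63]]
```

The lower edge is at row 189.6 and a seated one would be at about 190, so less than about 1.5 mm remains.

Emit:
drive_tool:
  rows: "0 0 -0.001 0 0 0 0.02;0 0 -0.001 0 0 0 0.02;0 0 -0.001 0 0 0 0.02"

```text
time: 8.1
position: [0.6402, 0.0099, 0.0362]
tool_rot: [0.0, 0.752, 0.659, 0.0]
contact_force: [-3.3, 0.3, 5.9]
gripper_width: 0.391
grip_force: 30.0
```

Emit:
drive_tool:
  rows: "0 0 -0.001 0 0 0 0.02;0 0 -0.001 0 0 0 0.02;0 0 -0.001 0 0 0 0.02"

```text
time: 8.4
position: [0.6402, 0.01, 0.0362]
tool_rot: [0.0, 0.752, 0.66, 0.0]
contact_force: [-6.1, 0.4, 11.3]
gripper_width: 0.396
grip_force: 30.0
```

Seated: 11 N felt. Releasing and rising, then on to the smallest.

Emit:
drive_tool:
  rows: "0 0 0.0015 0 0 0 0.02;0 0 0.0015 0 0 0 0.075;0 0 0.0015 0 0 0 0.075;0 0 0.0015 0 0 0 0.075;0 0 0.0015 0 0 0 0.075"

```text
time: 8.9
position: [0.6399, 0.0099, 0.0357]
tool_rot: [-0.0, 0.752, 0.659, -0.0]
contact_force: [0.6, -0.8, -0.4]
gripper_width: 0.668
grip_force: 0.0
```

Emit:
drive_tool:
  rows: "0 0 0 0 0 0 0.075;0 0 0 0 0 0 0.087;0 0 0.03 0 0 0 0.087;0 0 0.08 0 0 0 0.087;0 0 0.13 0 0 0 0.087"

```text
time: 9.4
position: [0.6389, 0.01, 0.1662]
tool_rot: [-0.001, 0.752, 0.659, -0.001]
contact_force: [1.5, 0.1, 0.1]
gripper_width: 0.991
grip_force: 0.0
```

Emit:
drive_tool:
  rows: "-0.04 0.024 0.01 0 0 0 0.087;-0.08 0.048 0.01 0 0 0 0.087;-0.12 0.072 0.01 0 0 0 0.087;-0.16 0.0965 0.01 0 0 0 0.087;-0.16 0.0965 0.01 0 0 0 0.087"

```text
time: 9.9
position: [0.475, 0.1087, 0.1749]
tool_rot: [-0.002, 0.751, 0.661, -0.001]
contact_force: [0.5, 0.3, -0.7]
gripper_width: 0.998
grip_force: 0.0
```

```bash
cat > look.py <<'E'
from h import *
import sys
x,y,h,name=*map(float,sys.argv[1:4]),sys.argv[4]
p=camera_params("wrist"); im=get_image("wrist"); s=manip.sense()
u=proj(p,[[x,y,h]])[0]
hsv=cv2.cvtColor(im,cv2.COLOR_RGB2HSV)
sc=cv2.inRange(hsv,(10,110,70),(28,255,255)); L=blobs(sc,4,200)
L=[c for c,_,_ in L if np.hypot(*(c-u))<30]
b=cv2.inRange(hsv,(105,90,30),(130,255,255)); b=cv2.morphologyEx(b,cv2.MORPH_CLOSE,np.ones((9,9)))
print(s["time"],s["position"],"pred",u,"screws",np.round(L,1).tolist())
for c,st,_ in blobs(b,100,9000): print("blue",c.round(1),st)
if L: print("xy from screws",ray(p,np.mean(L,0),h+.0016).round(4))
cv2.imwrite(f"pics/{name}.png",im[...,::-1])
E
python3 look.py .4795 .1065 .035 w3
```

```text
9.95 [0.47797157 0.10758871 0.1758881 ] pred [257.99873906 180.21605481] screws [[252.0, 181.2], [266.0, 183.7]]
blue [258.8 175.6] [244 161  31  36 407]
blue [410.  239.5] [400 228  20  22 324]
xy from screws [0.4802 0.1046]
```

View pics/w3.png

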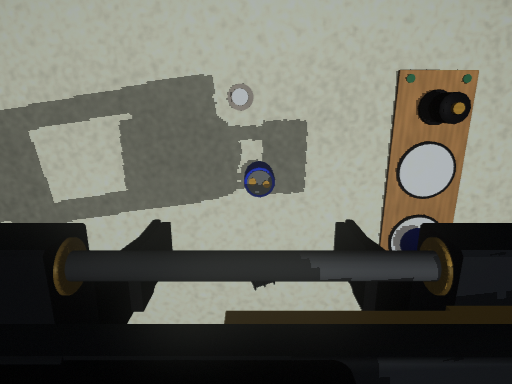

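The wrist view shows the smallest, with screws at (252,181) and (266,184), which agrees with the estimate to 2 mm. The small capacitor is standing on mark b. Descending, then closing fully before the lift.

Emit:
drive_tool:
  rows: "0 -0.001 -0.05 0 0 0 0.07;0 -0.001 -0.1 0 0 0 0.065;0 -0.001 -0.14 0 0 0 0.06;0 -0.001 -0.162 0 0 0 0.06;0 -0.001 -0.169 0 0 0 0.06"

```text
time: 10.45
position: [0.4787, 0.1046, 0.0041]
tool_rot: [-0.001, 0.752, 0.659, -0.002]
contact_force: [-0.6, -0.5, 0.1]
gripper_width: 0.712
grip_force: 0.0
```

Emit:
drive_tool:
  rows: "0 0 -0.001 0 0 0 0.01;0 0 -0.001 0 0 0 0.01;0 0 -0.001 0 0 0 0.01;0 0 -0.001 0 0 0 0.01;0 0 -0.001 0 0 0 0.01"
  force: 20

```text
time: 10.95
position: [0.481, 0.1055, 0.0072]
tool_rot: [0.001, 0.752, 0.659, 0.001]
contact_force: [-0.1, 0.8, 3.2]
gripper_width: 0.335
grip_force: 20.0
```

Emit:
drive_tool:
  rows: "0 0 0 0 0 0 0.01;0 0 0 0 0 0 0.01;0 0 0 0 0 0 0.01"

```text
time: 11.25
position: [0.481, 0.1055, 0.0072]
tool_rot: [0.001, 0.752, 0.659, 0.001]
contact_force: [-0.6, -0.2, 5.9]
gripper_width: 0.34
grip_force: 20.0
```

Emit:
drive_tool:
  rows: "0 0 0.02 0 0 0 0.01;0 0 0.06 0 0 0 0.01;0.04 -0.005 0.08 0 0 0 0.01;0.08 -0.009 0.08 0 0 0 0.01;0.12 -0.013 0.08 0 0 0 0.01"

```text
time: 11.75
position: [0.6021, 0.0924, 0.0877]
tool_rot: [0.001, 0.752, 0.66, 0.001]
contact_force: [-0.3, 0.3, 0.5]
gripper_width: 0.333
grip_force: 20.0
```

Emit:
drive_tool:
  rows: "0.04 -0.004 0 0 0 0 0.01;0.05 -0.005 -0.02 0 0 0 0.01;0.05 -0.005 -0.05 0 0 0 0.01;0.05 -0.005 -0.062 0 0 0 0.01;0.05 -0.005 -0.066 0 0 0 0.01"

```text
time: 12.25
position: [0.6476, 0.0874, 0.0174]
tool_rot: [-0.002, 0.752, 0.659, -0.002]
contact_force: [0.2, 0.5, -0.5]
gripper_width: 0.334
grip_force: 20.0
```

```bash
python3 look.py .6504 .0875 .05 w4
python3 - <<'E'
from h import *
im=get_image("side"); print(proj(camera_params("side"),[[.65,.087,.007]]),manip.sense()["position"])
cv2.imwrite("pics/s4.png",cv2.resize(im[110:230,200:350],None,fx=5,fy=5,interpolation=cv2.INTER_CUBIC)[...,::-1])
E
```

```text
12.3 [0.6483142  0.08747459 0.01822889] pred [257.93674535 267.42666032] screws []
blue [252.5 231. ] [ 222  211   62   40 1648]
blue [251.8 287.2] [228 281  50  12 201]
[[249.0409829  166.22736838]] [0.64935029 0.08750842 0.01974876]
```

View pics/s4.png

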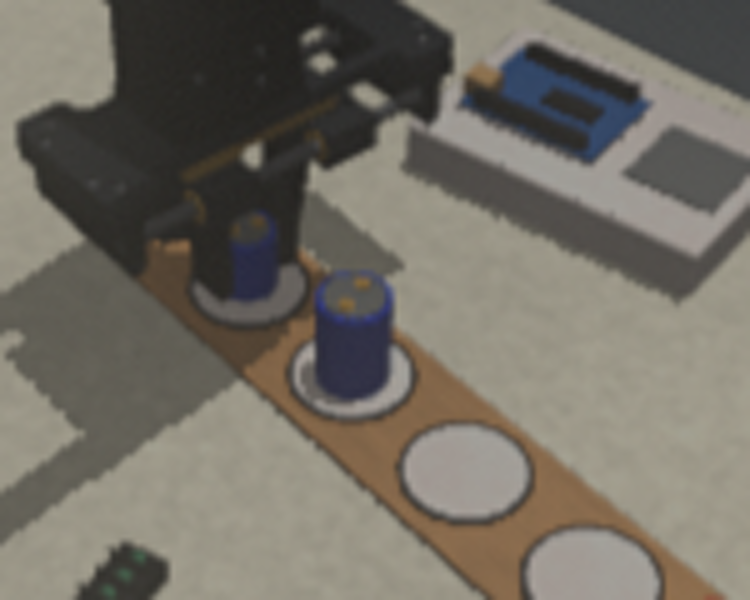

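The side crop shows the small capacitor centred on mark b, and the smallest a few mm above mark a and centred. Lowering it.

Emit:
drive_tool:
  rows: "0 0 -0.001 0 0 0 0.01;0 0 -0.002 0 0 0 0.01;0 0 -0.003 0 0 0 0.01;0 0 -0.004 0 0 0 0.01;0 0 -0.005 0 0 0 0.01"

```text
time: 12.85
position: [0.6501, 0.0874, 0.0153]
tool_rot: [0.0, 0.752, 0.659, 0.0]
contact_force: [1.1, 0.9, -0.8]
gripper_width: 0.336
grip_force: 20.0
```

Emit:
drive_tool:
  rows: "0 0 -0.001 0 0 0 0.01;0 0 -0.002 0 0 0 0.01;0 0 -0.002 0 0 0 0.01"

```text
time: 13.15
position: [0.6501, 0.0874, 0.0142]
tool_rot: [0.0, 0.752, 0.66, -0.0]
contact_force: [-4.0, -0.2, 7.1]
gripper_width: 0.337
grip_force: 20.0
```

Emit:
drive_tool:
  rows: "0 0 0.001 0 0 0 0.01;0 0 0.001 0 0 0 0.075;0 0 0.001 0 0 0 0.075;0 0 0.001 0 0 0 0.075;0 0 0.001 0 0 0 0.075"

```text
time: 13.65
position: [0.6499, 0.0874, 0.0138]
tool_rot: [-0.0, 0.752, 0.659, -0.0]
contact_force: [0.1, 0.6, -1.0]
gripper_width: 0.617
grip_force: 0.0
```

Emit:
drive_tool:
  rows: "0 0 0 0 0 0 0.075;0 0 0 0 0 0 0.087;0 0 0.03 0 0 0 0.087;0 0 0.08 0 0 0 0.087;0 0 0.13 0 0 0 0.087"

```text
time: 14.15
position: [0.6489, 0.0873, 0.1442]
tool_rot: [-0.001, 0.752, 0.659, -0.001]
contact_force: [1.0, 0.4, -0.2]
gripper_width: 0.982
grip_force: 0.0
```

Emit:
drive_tool:
  rows: "-0.03 -0.035 0.03 0 0 0 0.087;-0.06 -0.07 0.06 0 0 0 0.087;-0.09 -0.105 0.06 0 0 0 0.087;-0.12 -0.14 0.06 0 0 0 0.087;-0.15 -0.175 0.06 0 0 0 0.087"

```text
time: 14.65
position: [0.4988, -0.0889, 0.2047]
tool_rot: [0.001, 0.752, 0.66, 0.0]
contact_force: [0.4, -0.7, -0.5]
gripper_width: 1.0
grip_force: 0.0
```

Emit:
drive_tool:
  rows: "-0.022 -0.032 0 0 0 0 0.087;-0.022 -0.032 0 0 0 0 0.087;-0.022 -0.032 0 0 0 0 0.087"

```text
time: 14.95
position: [0.4779, -0.1203, 0.2044]
tool_rot: [0.0, 0.753, 0.659, 0.0]
contact_force: [0.3, 1.0, 0.5]
gripper_width: 0.999
grip_force: 0.0
```

```bash
python3 look.py .4786 -.120 .065 w5
```

```text
15.0 [ 0.47829334 -0.11956305  0.20434839] pred [253.01296402 178.22460441] screws [[253.0, 171.0], [256.3, 189.2]]
blue [400.   18.9] [ 380    0   61   38 1081]
blue [255.6 170.7] [235 150  41  50 538]
blue [261.4 301.1] [253 290  20  21 355]
xy from screws [ 0.4799 -0.1216]
```

Screws and estimate agree to about 2 mm. Descending on the large one.

Emit:
drive_tool:
  rows: "0.001 -0.001 -0.05 0 0 0 0.075;0.001 -0.001 -0.1 0 0 0 0.075;0.001 -0.001 -0.145 0 0 0 0.07;0.001 -0.001 -0.175 0 0 0 0.07;0.001 -0.001 -0.186 0 0 0 0.07"

```text
time: 15.5
position: [0.4768, -0.1182, 0.0143]
tool_rot: [-0.003, 0.751, 0.66, -0.001]
contact_force: [-0.0, -0.3, -0.1]
gripper_width: 0.813
grip_force: 0.0
```

Emit:
drive_tool:
  rows: "0 0 0 0 0 0 0.02;0 0 0 0 0 0 0.02;0 0 0 0 0 0 0.02;0 0 0 0 0 0 0.02;0 0 0 0 0 0 0.02"
  force: 25

```text
time: 16.0
position: [0.4801, -0.1211, 0.0195]
tool_rot: [0.001, 0.752, 0.659, 0.001]
contact_force: [-1.0, 0.8, 3.5]
gripper_width: 0.45
grip_force: 25.0
```

Emit:
drive_tool:
  rows: "0 0 0 0 0 0 0.02;0 0 0 0 0 0 0.02;0 0 0 0 0 0 0.02"

```text
time: 16.3
position: [0.4801, -0.1211, 0.0194]
tool_rot: [0.001, 0.752, 0.659, 0.001]
contact_force: [-1.1, -0.4, 6.4]
gripper_width: 0.454
grip_force: 25.0
```

Emit:
drive_tool:
  rows: "0 0 0.02 0 0 0 0.02;0 0 0.06 0 0 0 0.02;0.03 0.01 0.09 0 0 0 0.02;0.07 0.024 0.09 0 0 0 0.02;0.11 0.038 0.09 0 0 0 0.02"

```text
time: 16.8
position: [0.5912, -0.0827, 0.1102]
tool_rot: [0.002, 0.752, 0.659, 0.001]
contact_force: [0.4, -1.1, -2.0]
gripper_width: 0.455
grip_force: 25.0
```

Emit:
drive_tool:
  rows: "0.035 0.013 0 0 0 0 0.02;0.0405 0.016 -0.02 0 0 0 0.02;0.0405 0.016 -0.05 0 0 0 0.02;0.0405 0.016 -0.068 0 0 0 0.02;0.0405 0.016 -0.076 0 0 0 0.02"

```text
time: 17.3
position: [0.6273, -0.0661, 0.0291]
tool_rot: [-0.002, 0.752, 0.659, -0.001]
contact_force: [-0.5, -0.3, -1.2]
gripper_width: 0.453
grip_force: 25.0
```

Emit:
drive_tool:
  rows: "0 0 -0.001 0 0 0 0.02;0 0 -0.002 0 0 0 0.02;0 0 -0.003 0 0 0 0.02;0 0 -0.004 0 0 0 0.02;0 0 -0.004 0 0 0 0.02"

```text
time: 17.8
position: [0.6299, -0.0668, 0.0288]
tool_rot: [0.0, 0.752, 0.659, 0.0]
contact_force: [0.0, 0.0, -1.0]
gripper_width: 0.452
grip_force: 25.0
```

Emit:
drive_tool:
  rows: "0 0 -0.001 0 0 0 0.02;0 0 -0.002 0 0 0 0.02;0 0 -0.002 0 0 0 0.02"

```text
time: 18.1
position: [0.6297, -0.0667, 0.0265]
tool_rot: [0.0, 0.752, 0.659, 0.0]
contact_force: [-1.3, 0.3, 2.4]
gripper_width: 0.453
grip_force: 25.0
```

Emit:
drive_tool:
  rows: "0 0 -0.001 0 0 0 0.02;0 0 -0.001 0 0 0 0.02;0 0 -0.001 0 0 0 0.02"

```text
time: 18.4
position: [0.6298, -0.0667, 0.0265]
tool_rot: [0.0, 0.752, 0.66, 0.0]
contact_force: [-4.0, 1.0, 9.5]
gripper_width: 0.452
grip_force: 25.0
```

Emit:
drive_tool:
  rows: "0 0 -0.001 0 0 0 0.02;0 0 -0.001 0 0 0 0.02;0 0 -0.001 0 0 0 0.02"

```text
time: 18.7
position: [0.6298, -0.0667, 0.0265]
tool_rot: [0.0, 0.752, 0.66, -0.0]
contact_force: [-8.0, 1.2, 15.5]
gripper_width: 0.449
grip_force: 25.0
```

Emit:
drive_tool:
  rows: "0 0 0.002 0 0 0 0.02;0 0 0.002 0 0 0 0.075;0 0 0.002 0 0 0 0.075;0 0 0.002 0 0 0 0.075;0 0 0.002 0 0 0 0.075"

```text
time: 19.2
position: [0.6293, -0.0666, 0.0257]
tool_rot: [-0.0, 0.752, 0.659, -0.0]
contact_force: [-0.5, 0.1, 0.5]
gripper_width: 0.729
grip_force: 0.0
```

Emit:
drive_tool:
  rows: "0 0 0 0 0 0 0.08;0 0 0 0 0 0 0.087;0 0 0.03 0 0 0 0.087;0 0 0.08 0 0 0 0.087;0 0 0.13 0 0 0 0.087"

```text
time: 19.7
position: [0.6284, -0.0664, 0.1562]
tool_rot: [-0.001, 0.752, 0.659, -0.001]
contact_force: [1.8, -0.2, -0.7]
gripper_width: 0.992
grip_force: 0.0
```

Emit:
drive_tool:
  rows: "-0.02 -0.028 0.03 0 0 0 0.087;-0.045 -0.062 0.06 0 0 0 0.087;-0.07 -0.096 0.06 0 0 0 0.087;-0.095 -0.13 0.06 0 0 0 0.087;-0.12 -0.165 0.06 0 0 0 0.087"

```text
time: 20.2
position: [0.5086, -0.2327, 0.2167]
tool_rot: [0.001, 0.752, 0.66, 0.0]
contact_force: [0.9, 0.3, -0.0]
gripper_width: 0.997
grip_force: 0.0
```

Emit:
drive_tool:
  rows: "-0.025 -0.035 0 0 0 0 0.087;-0.0535 -0.074 0 0 0 0 0.087;-0.0535 -0.074 0 0 0 0 0.087;-0.0535 -0.074 0 0 0 0 0.087"

```text
time: 20.6
position: [0.4554, -0.3064, 0.2161]
tool_rot: [0.0, 0.753, 0.658, 0.0]
contact_force: [0.2, 0.7, -0.1]
gripper_width: 1.003
grip_force: 0.0
```

```bash
python3 look.py .4565 -.306 .08 w6
```

```text
20.65 [ 0.4560595  -0.30547094  0.21607377] pred [253.44544383 178.86169548] screws [[248.5, 162.2], [257.7, 181.9]]
blue [254.2 161.2] [230 139  47  56 607]
xy from screws [ 0.4571 -0.2992]
```

The screws put its centre at (0.457, -0.300), and the top disc outline agrees, so I'm shifting y by +6 mm.

Emit:
drive_tool:
  rows: "0.001 0.006 -0.05 0 0 0 0.087;0.001 0.006 -0.1 0 0 0 0.08;0.001 0.006 -0.145 0 0 0 0.075;0.001 0.006 -0.175 0 0 0 0.075;0.001 0.006 -0.187 0 0 0 0.075"

```text
time: 21.15
position: [0.4558, -0.2961, 0.0252]
tool_rot: [-0.003, 0.751, 0.66, -0.0]
contact_force: [-0.1, -0.4, -0.5]
gripper_width: 0.866
grip_force: 0.0
```

Emit:
drive_tool:
  rows: "0 0 0 0 0 0 0.02;0 0 0 0 0 0 0.02;0 0 0 0 0 0 0.02;0 0 0 0 0 0 0.02;0 0 0 0 0 0 0.02"
  force: 30

```text
time: 21.65
position: [0.4578, -0.3004, 0.0306]
tool_rot: [0.001, 0.752, 0.659, 0.0]
contact_force: [0.0, 0.9, 5.5]
gripper_width: 0.511
grip_force: 30.0
```

Emit:
drive_tool:
  rows: "0 0 0 0 0 0 0.02;0 0 0 0 0 0 0.02;0 0 0 0 0 0 0.02"

```text
time: 21.95
position: [0.4578, -0.3004, 0.0306]
tool_rot: [0.001, 0.752, 0.659, 0.0]
contact_force: [-1.2, 0.8, 6.4]
gripper_width: 0.516
grip_force: 30.0
```

Emit:
drive_tool:
  rows: "0 0 0.02 0 0 0 0.02;0 0 0.06 0 0 0 0.02;0.02 0.02 0.09 0 0 0 0.02;0.05 0.048 0.09 0 0 0 0.02;0.08 0.077 0.09 0 0 0 0.02"

```text
time: 22.45
position: [0.5385, -0.2229, 0.121]
tool_rot: [0.002, 0.752, 0.659, 0.001]
contact_force: [0.8, -0.8, -1.4]
gripper_width: 0.511
grip_force: 30.0
```

Emit:
drive_tool:
  rows: "0.03 0.029 0 0 0 0 0.02;0.06 0.058 0 0 0 0 0.02;0.0825 0.079 0 0 0 0 0.02;0.0825 0.079 -0.03 0 0 0 0.02;0.0825 0.079 -0.06 0 0 0 0.02"

```text
time: 22.95
position: [0.6212, -0.1428, 0.0595]
tool_rot: [0.001, 0.751, 0.66, 0.001]
contact_force: [-0.7, 0.2, -1.5]
gripper_width: 0.507
grip_force: 30.0
```

Emit:
drive_tool:
  rows: "0 0 -0.012 0 0 0 0.02;0 0 -0.016 0 0 0 0.02;0 0 -0.018 0 0 0 0.02;0 0 -0.019 0 0 0 0.02;0 0 -0.019 0 0 0 0.02"

```text
time: 23.45
position: [0.6204, -0.1442, 0.0415]
tool_rot: [0.001, 0.752, 0.659, 0.001]
contact_force: [-0.5, 0.4, -2.2]
gripper_width: 0.511
grip_force: 30.0
```

Run:
```python
from h import *
im=get_image("side"); print(proj(camera_params("side"),[[.62,-.144,.007]]),manip.sense()["position"])
cv2.imwrite("pics/s5.png",cv2.resize(im[130:250,220:370],None,fx=5,fy=5,interpolation=cv2.INTER_CUBIC)[...,::-1])
```

```text
[[317.72246329 224.90527628]] [ 0.62038664 -0.14415697  0.0415102 ]
```

View pics/s5.png

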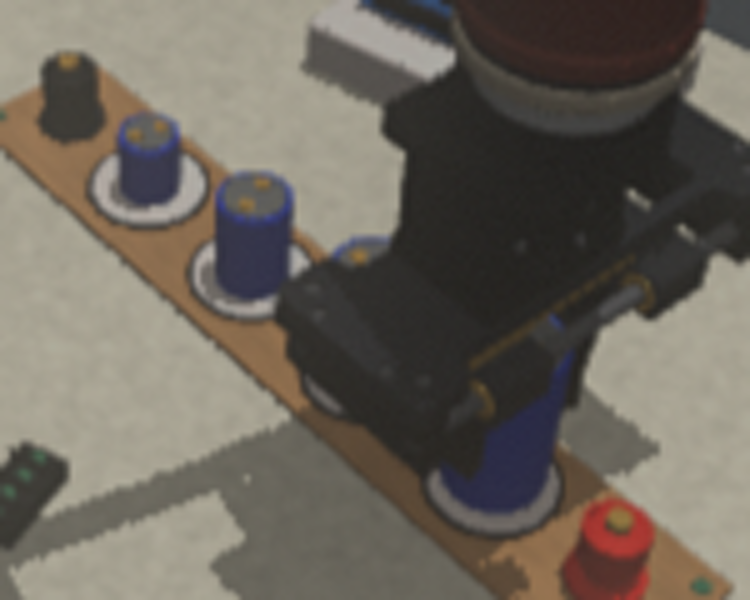

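The side crop shows the smallest, small and large standing on a, b and c, and the largest just above mark d and centred. Lowering it.

Emit:
drive_tool:
  rows: "0 0 -0.001 0 0 0 0.02;0 0 -0.002 0 0 0 0.02;0 0 -0.003 0 0 0 0.02;0 0 -0.003 0 0 0 0.02"

```text
time: 23.9
position: [0.6197, -0.1437, 0.0377]
tool_rot: [0.0, 0.752, 0.659, 0.0]
contact_force: [-1.3, 0.8, 3.2]
gripper_width: 0.508
grip_force: 30.0
```

Emit:
drive_tool:
  rows: "0 0 -0.001 0 0 0 0.02;0 0 -0.001 0 0 0 0.02;0 0 -0.001 0 0 0 0.02"

```text
time: 24.2
position: [0.6197, -0.1437, 0.0376]
tool_rot: [0.0, 0.752, 0.659, 0.0]
contact_force: [-5.4, 2.2, 9.8]
gripper_width: 0.512
grip_force: 30.0
```

Emit:
drive_tool:
  rows: "0 0 -0.001 0 0 0 0.02;0 0 -0.001 0 0 0 0.02;0 0 -0.001 0 0 0 0.02"

```text
time: 24.5
position: [0.6198, -0.1437, 0.0376]
tool_rot: [0.0, 0.752, 0.66, -0.0]
contact_force: [-7.5, 2.1, 16.3]
gripper_width: 0.509
grip_force: 30.0
```

Seated. Releasing, rising and moving clear.

Emit:
drive_tool:
  rows: "0 0 0.002 0 0 0 0.02;0 0 0.002 0 0 0 0.08;0 0 0.002 0 0 0 0.08;0 0 0.002 0 0 0 0.08;0 0 0.002 0 0 0 0.08"

```text
time: 25.0
position: [0.6194, -0.1436, 0.0367]
tool_rot: [-0.0, 0.752, 0.659, -0.0]
contact_force: [0.2, 1.2, 0.8]
gripper_width: 0.789
grip_force: 0.0
```

Emit:
drive_tool:
  rows: "0 0 0 0 0 0 0.08;0 0 0 0 0 0 0.087;0 0 0.03 0 0 0 0.087;0 0 0.08 0 0 0 0.087;0 0 0.13 0 0 0 0.087"

```text
time: 25.5
position: [0.6185, -0.1432, 0.1673]
tool_rot: [-0.001, 0.752, 0.659, -0.001]
contact_force: [0.5, -0.1, 0.5]
gripper_width: 0.994
grip_force: 0.0
```

Emit:
drive_tool:
  rows: "-0.03 -0.01 0.04 0 0 0 0.087;-0.07 -0.03 0.06 0 0 0 0.087;-0.11 -0.05 0.06 0 0 0 0.087;-0.15 -0.07 0.06 0 0 0 0.087;-0.19 -0.09 0.06 0 0 0 0.087"

```text
time: 26.0
position: [0.4281, -0.2341, 0.2274]
tool_rot: [0.001, 0.752, 0.66, 0.0]
contact_force: [0.2, -1.4, 0.5]
gripper_width: 0.999
grip_force: 0.0
```

Emit:
drive_tool:
  rows: "-0.03 -0.04 0 0 0 0 0.087;-0.04 -0.06 0 0 0 0 0.087;-0.04 -0.06 0 0 0 0 0.087;-0.04 -0.06 0 0 0 0 0.087;-0.04 -0.06 0 0 0 0 0.087"

```text
time: 26.5
position: [0.39, -0.2928, 0.227]
tool_rot: [-0.0, 0.751, 0.66, 0.0]
contact_force: [-0.6, 0.2, 0.9]
gripper_width: 1.0
grip_force: 0.0
```

Run:
```python
from h import *
T=[("smallest",.6504,.0875,.035),("small",.64,.01,.05),("large",.63,-.067,.065),("largest",.62,-.144,.08)]
for n in("top","side"):
    im=get_image(n);p=camera_params(n);hsv=cv2.cvtColor(im,cv2.COLOR_RGB2HSV)
    sc=cv2.inRange(hsv,(10,110,60),(30,255,255))
    for k,x,y,h in T:
        u=proj(p,[[x,y,.007+h+.0016]])[0]; L=[c for c,s,_ in blobs(sc,2,60) if np.hypot(*(c-u))<9]
        print(n,k,len(L), (ray(p,np.mean(L,0),.0086+h)-[x,y]).round(4) if L else None)
    a=im if n=="top" else None
    if n=="side": cv2.imwrite("pics/s6.png",cv2.resize(im[110:260,200:370],None,fx=4,fy=4,interpolation=cv2.INTER_CUBIC)[...,::-1])
print(manip.sense()["time"])
```

```text
top smallest 2 [-0.0003 -0.0002]
top small 2 [-0.      0.0011]
top large 2 [-0.0003  0.0008]
top largest 2 [0.0002 0.0025]
side smallest 1 [0.0021 0.022 ]
side small 3 [-0.0023  0.0053]
side large 0 None
side largest 0 None
26.6
```

View pics/s6.png

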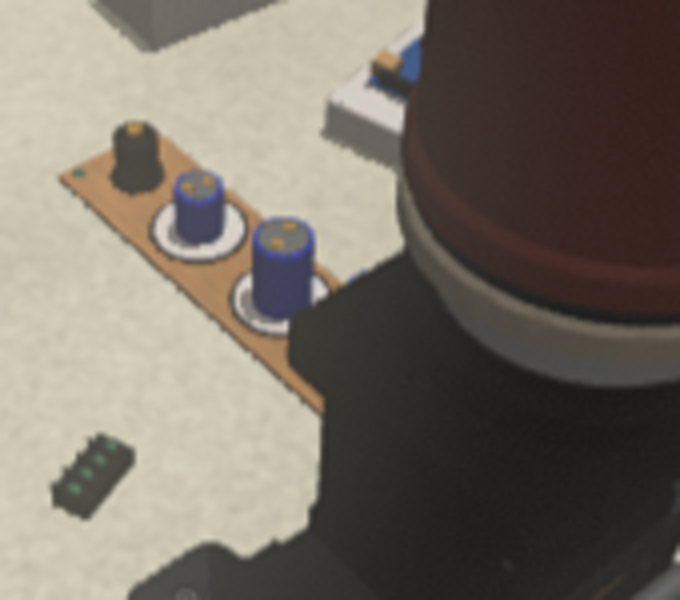

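In the side crop the arm hides marks c and d. The top view finds both screws on all four capacitors, each within 3 mm of its mark's centre, and the gripper is clear. Handing in.

```bash
python3 -c "
from plant import manip
print(manip.close_job())"
```

```text
the job is handed in; nothing more can be done
None
```

I handed the job in at about 27 s, with all four capacitors released in order from the red post (largest on mark d to smallest on mark a) and each within 3 mm of its mark's centre in the top view; `close_job()` returned no verdict.

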